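# Clamp a detector module with the torque-limited knob

## Robot

A 6-joint arm with a two-finger parallel gripper is mounted at the origin on the work surface. World frame = base frame: x ahead of the robot, y to its left, z up, the work surface at z = 0. Lengths are in m, angles in rad, forces in N, time in s.
With the tool pointing down it reaches from about 0.225 to 0.875 m from the base axis. Payload 3.4 kg.
Tool frame: the origin (TCP) lies on the centre line of the jaws, within the pads' length; the fingertips stand ctrl.tips_ahead ahead of it and the grasp point (between the pads) is the TCP (ctrl.tips_ahead is the distance from the TCP to the fingertips, in m); z points along the fingers, y is the line along which they close (so a half turn about z gives the same grasp; the last joint's range is limited). The gripper opens to 85 mm and grips with 20 to 120 N. Pads are 22 mm wide; open, the fingers measure 114 mm over their backs; the gripper's body (76 mm by 85 mm) begins 54 mm behind the grasp point. The pads swing forward as they close: fully open they stand 13 mm farther back than shut.
Start: joints at [1.045, 0.276, 1.505, -0, 1.361, -0.121], TCP at [0.226, 0.529, 0.25] pointing down, gripper open.
Joint ranges: [-2.89, 2.89], [-0.75, 2.08], [0.22, 2.7], [-1.18, 4.32], [0.11, 2.71], [-2.7, 2.7]. Speed limits (rad/s): [2.57, 2.57, 3.14, 3.14, 3.14, 3.14].

## Interface

Orientations are given as a unit quaternion [x, y, z, w].
In Python, from cell import ctrl, viewer gives the robot as it stands.
- The arm moves only by the shell command python3 -m jog, which reads ROWS from standard input. ROWS is a JSON list of rows, 1 to 12 of them, each an object with the fields r (a list: a rotation vector rx, ry, rz in shares of 60 degrees (1.0 is 60 degrees)), d (a list: dx, dy, dz in a scale on which 1.0 is 750 mm), aperture (the finger opening in m); a field left out counts as zero (the opening has to be given); each row is the pose to reach, as a shift and turn from the pose commanded when the command began, along the tool's axes at that moment; what a row does not reach only later rows make up. A row lasts 1/8 s, in which the tool goes at most 0.0625 m and 0.188 rad, less where a joint would pass 70% of its speed; a pose out of reach is approached as far as the arm can. The fingers move at their own pace and stop on an object; the grip force is fixed at half the most. Time passes only in rows, so rows that do not move let the fingers close. It prints the time, the measured TCP pose, the force, the opening and the grip force at its end. No shift or turn number may pass 1 either way. Input that does not fit is refused with a message, and nothing moves.
- ctrl.get_obs(): the state, without advancing time (a new reading comes with each control period).
- viewer.snapshot(name): name is "side" or "top"; returns a dict with "frame" (384x512x3 uint8, red, green, blue), "range_z" (384x512 float32, m along the optical axis (not along the pixel's ray), 0 where there is no reading), "K" (3x3 intrinsics, pixels), "rvec" (rotation vector, rad) and "tvec" (3), from world to camera coordinates, as OpenCV has them. Camera axes: x right, y down, z forward; pixel columns grow to the right and rows downward; lengths in m; the calibration is good to about 2 mm. A picture is of the moment at which its call begins.
- ctrl.sign_off(): hands the job in; it is judged then, once.
The state is a dict: "time": time; "joint_positions": joint angles; "joint_vel": joint speeds; "tau": joint torques, N m; "tool_pos": TCP position; "tcp_rot": TCP orientation; "force": force on the tool from outside, world axes, zero at the start; "torque": the same for the moment, N m; "opening": finger opening in m; "grasp_force": force on a finger pad.
Only numpy, scipy, OpenCV 4.12 (cv2) and the standard library are available. Lean on these libraries where they do the work, as an engineer would, in place of code of your own. Each camera call takes 0.05 s, during which the arm holds its last target. There are 200 camera calls.

## Task

Slide the blue-faced detector module, plain end first, under the blue bridge of the clamp on the bench and push it gently but firmly home against the black back stop. Then tighten the orange ratchet knob clockwise until its clutch slips and clicks once or twice, never three times, and leave the module clamped, disturbing nothing else on the bench.

Things in the scene. Friction and masses are not known exactly. Their poses are not given: they have to be found in the camera images.
- clamp: Clamp fixed to the bench. Origin on the bench below the knob's vertical axis; open end to its own -x, z up. Grey bed 100 mm wide from x=-135 to 60 mm, top at z=20. Two guide rails, 12 mm high, 49 mm apart, x=-50 to 30 mm, flared mouths from x=-69, lead the module in along +x. Blue bridge on two posts across y: x=-20 to 20, y=-44 to 44 mm, underside z=75, top z=93.
- stop: Black back stop of the clamp, rigid, 60 mm wide and 30 mm high. Origin at the bottom centre of its front face, which is at clamp x=26 mm, z=20 mm. Never press the module on it with more than 20 N; 3 N or more for a moment (0.2 s) proves that the module is home.
- clamp_seat (a point): Point on the clamp's bed where the bottom edge of the stop's face lies (clamp x=26, y=0, z=20 mm); axes as the clamp. The module's module_rear point comes here.
- foot: Rubber pressure foot, 22 mm across, under the bridge on the knob's axis. Origin: centre of its underside. It goes down 3 mm per radian of the collar; at the start 2.5 to 5.5 mm above the top of a seated module (varies). It presses some 60 N when the clutch slips and stays put when the knob is let go.
- collar: Dark steel disc with a white mark, 50 mm across, 7 mm thick, origin at its underside centre (clamp z=93.5 mm), x towards its white mark; it is fixed to the screw. Turning it clockwise (seen from above) lowers the foot. It has a stiff drag of about 0.34 N m either way while moving.
- knob: Orange round ratchet knob, 34 mm diameter, 36 mm high, over the collar on the same vertical axis. Origin: underside centre (clamp z=103 mm; top z=139). x towards its white mark, which lines up with the collar's at the start. Turned clockwise from above it carries the collar along until the clutch slips at 0.46 N m (see clutch). Plain plastic: turning needs a firm grip (80 N suits).
- clutch (a point): Centre of the knob's top. While slipping the knob goes on clockwise over the standing collar, clicking every 30 deg: torque climbs in the first half of each 30 deg, then falls away (the click), then climbs. At rest between steps of 0.1 rad the wrist reads about 0.1 N m more at the peak than in free turning, then 0.15 to 0.2 less. The angle between the marks is the slip: 30 deg a click.
- module: Detector module to be clamped: bare aluminium box 140 (x) x 44 (y) x 36 (z) mm, 0.2 to 0.4 kg, with a blue front face at its -x end from which two brass connectors stand out 13 mm, and a blue label on top. Its +x end is plain. Origin at the centre of its underside. Lies flat on the bench.
- module_rear (a point): Bottom centre of the module's plain +x end (module x=70 mm), axes as the module.
- spare: Spare module of the same size and shape with a red face and label; leave it alone. It and the blue one may have changed places.
- screwdriver: Loose screwdriver lying on the bench; leave it.
- mug: Loose blue mug, about 90 mm high; origin at its underside; leave it.
- tape: Loose yellow tape reel, 90 mm across, 20 mm high, lying flat; leave it.
- duster: Loose standing can, 60 mm across, 160 mm high; origin at its underside; leave it.

How it is judged:
By the outcome, as a careful person would: the job done as asked, in the order asked, and still so for the second after the job is handed in, with the robot touching nothing.
It also fails if it takes over 72 s, if anything falls off the work surface, if the arm or the gripper's body presses on something with over 40 N, if the wrist force passes 120 N, or if a joint passes its speed limit or range.

## Working session

There is one attempt and no reset: what is moved stays moved. The work goes in short steps, Python scripts to look and compute and a shell command to move; the robot and the scene stay as the last step left them, time stands still between calls to the robot, and variables do not carry over. Pictures are saved under pics/ and viewed, at most 10 in all, crops included, and the job is handed in when it is done.

```bash
ls; mkdir -p pics; python3 - <<'E'
from cell import ctrl, viewer
import cv2,numpy as np
print(ctrl.get_obs(), ctrl.tips_ahead)
for n in("top","side"):
    s=viewer.snapshot(n); np.savez(f"{n}0.npz",**s)
    cv2.imwrite(f"pics/{n}0.png",cv2.resize(s["frame"][:,:,::-1],(800,600),interpolation=cv2.INTER_CUBIC))
    R=cv2.Rodrigues(s["rvec"])[0]; print(n,s["K"],-R.T@np.ravel(s["tvec"]),R)
E
```

```text
pics
{'time': 0.0, 'joint_positions': array([ 1.04501576e+00,  2.76598705e-01,  1.50610921e+00,  2.37321845e-05,
        1.36072489e+00, -1.20948858e-01]), 'joint_vel': array([ 0.00058881, -0.00070049,  0.00083561,  0.00039518,  0.00118548,
       -0.00028961]), 'tau': array([ 5.27123539e-04, -4.16781735e+01, -2.45806146e+01, -5.16644468e-05,
        1.12115158e-02, -5.06288387e-06]), 'tool_pos': array([0.22619484, 0.5281081 , 0.24944711]), 'tcp_rot': array([ 2.01038797e-01,  9.79582848e-01, -8.68701161e-04, -3.03363097e-04]), 'force': array([-0.53639445,  0.40211933,  0.07988214]), 'torque': array([0.03133105, 0.00097438, 0.00897664]), 'grasp_force': 0.0, 'opening': 0.08591447539303919} 0.019
top [[456.39850896   0.         260.63994356]
 [  0.         456.39850896 193.14927811]
 [  0.           0.           1.        ]] [ 0.38989996 -0.0530093   1.17623294] [[-0.00348344 -0.99998384  0.00449287]
 [-0.98852343  0.0027649  -0.15104234]
 [ 0.15102748 -0.00496745 -0.98851708]]
side [[450.25485769   0.         258.74267103]
 [  0.         450.25485769 192.73912774]
 [  0.           0.           1.        ]] [ 0.11201036 -0.87962854  0.86334096] [[ 0.89121509 -0.45357256 -0.00275432]
 [-0.28986111 -0.56485026 -0.77260904]
 [ 0.34887848  0.68935921 -0.63487612]]
```

View pics/top0.png

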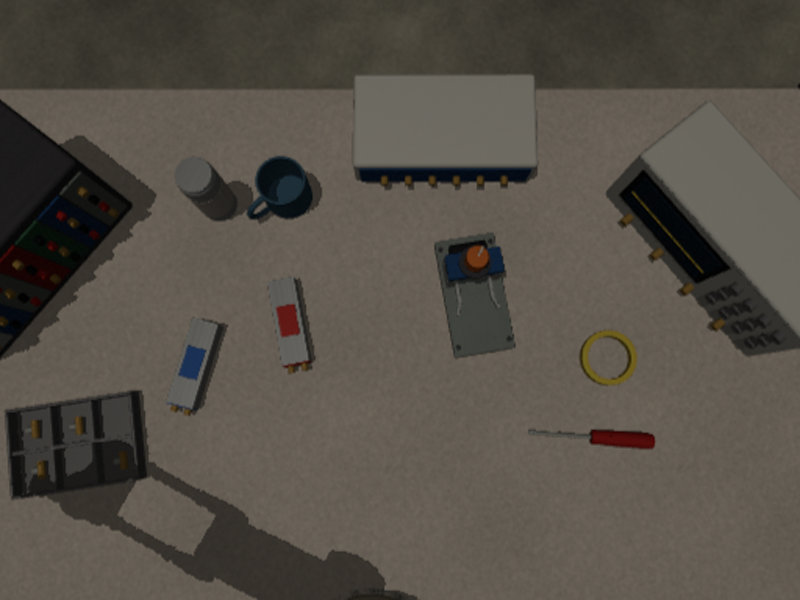

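View pics/side0.png

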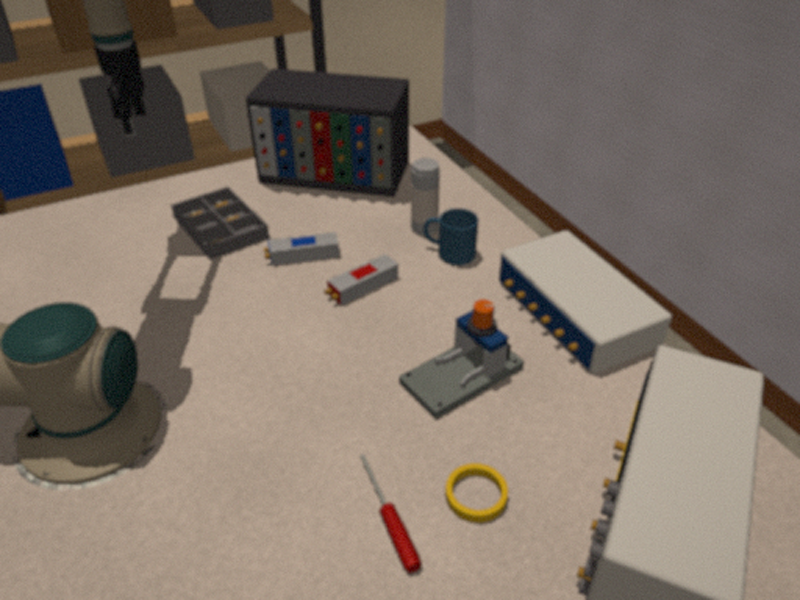

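The top view shows the blue module at about (195,365) and the red one at (290,323). The clamp is at (475,295) with its open end towards the robot, and the knob is at (477,258). The side view agrees: blue module at (303,248), knob at (484,315). Next I'll take metric positions from both views' range data.

```bash
cat > h.py <<'E'
import numpy as np, cv2
def cloud(s):
    z=s["range_z"]; v,u=np.nonzero(z>0); d=z[v,u]; K=s["K"]
    P=np.c_[(u-K[0,2])/K[0,0]*d,(v-K[1,2])/K[1,1]*d,d]
    R=cv2.Rodrigues(s["rvec"])[0]
    return (P-np.ravel(s["tvec"]))@R, s["frame"][v,u].astype(float), np.c_[u,v]
def rect(P):
    c,(a,b),t=cv2.minAreaRect((P[:,:2]*1000).astype(np.float32)); return np.round(c,1),round(a,1),round(b,1),round(t,2)
E
python3 - <<'E'
from h import *
for n in("top","side"):
    s=np.load(n+"0.npz"); P,C,uv=cloud(s)
    def near(c,r): return np.hypot(P[:,0]-c[0],P[:,1]-c[1])<r
    # seeds from top picture
    if n=="top":
        T=lambda u,v: P[np.argmin(np.abs(uv-np.array([u,v])*.64).sum(1))]
        mod,kn,bed=T(195,365),T(477,258),T(485,330); print(mod,kn,bed)
    b=near(mod+[.3,0,0],.0)
    h=P[:,2]
    m=near(mod,.1)&(h>.028)&(h<.045); print(n,"module top",rect(P[m]),np.median(h[m]),m.sum())
    lab=m&(C[:,2]>C[:,0]*1.5); print(" label",rect(P[lab]),np.median(h[lab]))
    q=near(mod,.2)&(h<.01);print(" bench",np.median(h[q]))
    k=near(kn,.05)&(h>.125)&(C[:,0]>2*C[:,2]); print(" knob top",rect(P[k]),np.median(h[k]),k.sum())
    br=near(kn,.07)&(h>.085)&(h<.099)&(C[:,2]>C[:,0]*1.3); print(" bridge",rect(P[br]),np.median(h[br]),br.sum())
    g=near(bed,.2)&(h>.013)&(h<.027)&(np.hypot(*(P[:,:2]-kn[:2]).T)<.17); print(" bed",rect(P[g]),np.median(h[g]),g.sum())
s=np.load("top0.npz")["frame"][:,:,::-1]; t=np.load("side0.npz")["frame"][:,:,::-1]
f=lambda a:cv2.convertScaleAbs(cv2.resize(a,(400,600),interpolation=cv2.INTER_CUBIC),alpha=1.6)
cv2.imwrite("pics/crop1.png",np.hstack([f(s[145:235,270:330]),f(t[185:275,255:315+20-20])]))
E
```

```text
[0.46195138 0.27841409 0.03923044] [ 0.61342001 -0.16107664  0.14261522] [ 0.52028622 -0.18458466  0.01899683]
top module top (array([466.2, 285.5]), 45.3, 141.4, 75.49) 0.035458580998457084 1039
 label (array([445.9, 292.7]), 31.1, 96.3, 73.71) 0.03615336305877627
 bench -0.0001864322705110005
 knob top (array([ 615.5, -162.1]), 32.2, 32.1, 46.2) 0.138223235688652 165
 bridge (array([ 616.1, -161.7]), 40.5, 88.1, 9.74) 0.09265344381468808 297
 bed (array([ 579.9, -167.8]), 196.0, 100.2, 9.63) 0.019599013763789346 2023
side module top (array([461.5, 286.5]), 52.0, 150.2, 75.81) 0.03829447292939341 459
 label (array([467.6, 284.4]), 28.2, 47.0, 62.53) 0.0393295585693562
 bench 0.0027957107240142703
 knob top (array([ 616. , -162.1]), 32.0, 29.6, 63.58) 0.1393147034976502 134
 bridge (array([ 613.2, -163.5]), 38.4, 86.9, 12.2) 0.09346344806679079 202
 bed (array([ 579.4, -165.9]), 196.8, 104.9, 9.14) 0.02153863424762291 1573
```

View pics/crop1.png

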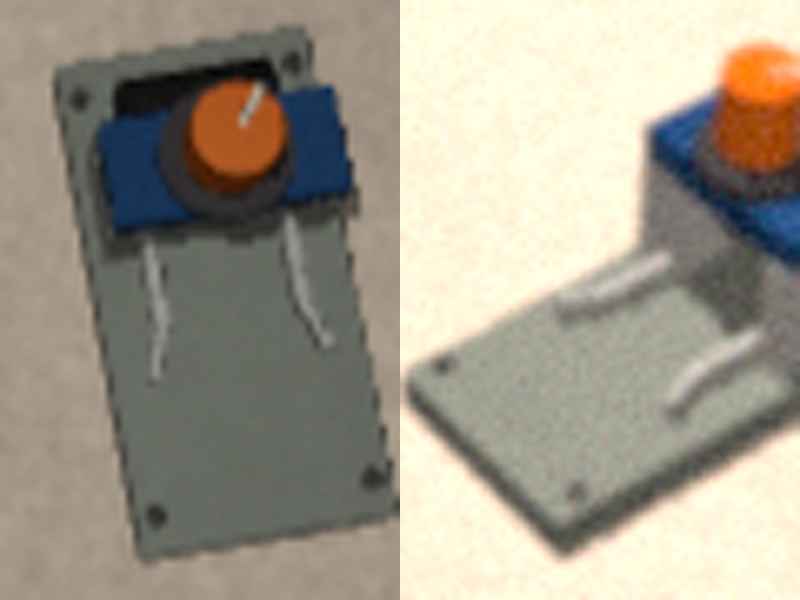

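The crop shows the knob mark at about (255,100) and the bridge, rails and bed clearly. The heights match the text: bed 19.6 mm, bridge 92.7 mm, knob 138 mm, module 35.5 mm. From these, the clamp is at (0.6162, -0.1619) with yaw 9.65°. The module is at (0.466, 0.2855) with yaw -14.5°.

```bash
cat >> h.py <<'E'
from scipy.spatial.transform import Rotation as Ro
CL=np.array([.6162,-.1619]); CY=np.radians(9.65)
def clamp(x,y=0): c,s=np.cos(CY),np.sin(CY); return CL+[c*x-s*y,s*x+c*y]
def go(x,y,z,yaw_y):
    """tool-frame row to reach world pose, tool y at yaw_y deg, pointing down"""
    from cell import ctrl
    o=ctrl.get_obs(); R0=Ro.from_quat(o["tcp_rot"]); a=np.radians(yaw_y)
    ty=np.array([np.cos(a),np.sin(a),0]); tz=np.array([0,0,-1.]); T=Ro.from_matrix(np.c_[np.cross(ty,tz),ty,tz])
    d=R0.inv().apply(np.array([x,y,z])-o["tool_pos"]); r=(R0.inv()*T).as_rotvec()
    print("row",np.round(np.r_[r,d],4),"dist",np.linalg.norm(d).round(3),"rot",np.linalg.norm(r).round(3))
E
python3 -c "
from h import *
go(.4275,.2955,.10,75.5); go(.4275,.2955,.024,75.5)"
```

```text
row [-0.0016 -0.0003 -0.1518 -0.2767 -0.1344  0.1497] dist 0.342 rot 0.152
row [-0.0016 -0.0003 -0.1518 -0.2767 -0.1342  0.2257] dist 0.381 rot 0.152
```

The rows are not in the units I measure in: shifts go in shares of 750 mm and turns go in shares of 60 degrees. I convert before sending: -0.277 m / 0.75 = -0.3693, -0.222 m / 0.75 = -0.296, -0.152 rad / 1.0472 = -0.1451.

```bash
echo '[{"r":[0,0,-0.0477],"d":[-0.0733,-0.036,0.04],"aperture":0.066},{"r":[0,0,-0.0955],"d":[-0.1467,-0.072,0.08],"aperture":0.066},{"r":[0,0,-0.1432],"d":[-0.22,-0.108,0.12],"aperture":0.066},{"r":[0,0,-0.1451],"d":[-0.296,-0.144,0.16],"aperture":0.066},{"r":[0,0,-0.1451],"d":[-0.3693,-0.1787,0.2],"aperture":0.066},{"r":[0,0,-0.1451],"d":[-0.3693,-0.1787,0.2],"aperture":0.066},{"r":[0,0,-0.1451],"d":[-0.3693,-0.1787,0.2],"aperture":0.066}]' | python3 -m jog
python3 - <<'E'
from h import *
from cell import viewer
go(.4275,.2955,.024,75.5)
s=viewer.snapshot("top"); t=viewer.snapshot("side")
f=lambda a:cv2.convertScaleAbs(cv2.resize(a[:,:,::-1],(400,400),interpolation=cv2.INTER_CUBIC),alpha=1.5)
cv2.imwrite("pics/pre.png",np.hstack([f(s["frame"][180:280,80:180]),f(t["frame"][100:200,130:230])]))
E
```

```text
time: 0.98
tool_pos: [0.4286, 0.2945, 0.0989]
tcp_rot: [0.128, 0.992, -0.001, -0.001]
force: [-0.5, 0.2, -0.0]
opening: 0.0659
grasp_force: 0.0
row [-0.0021 -0.0022 -0.0032  0.0012  0.0009  0.0749] dist 0.075 rot 0.004
```

View pics/pre.png

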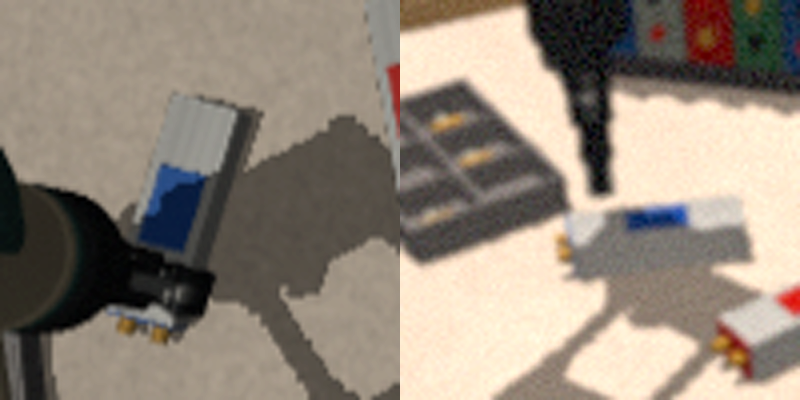

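Left: the gripper is over the module, just ahead of the connectors at (145,325). Right: the fingers at (598,185) are above the module and clear of the tray. Now descend and grip.

To row units: 0.075 m / 0.75 = 0.1, 0.065 m / 0.75 = 0.0867, -0.003 rad / 1.0472 = -0.0029.

```bash
echo '[{"r":[0,0,-0.0029],"d":[0.0013,0.0013,0.0533],"aperture":0.066},{"r":[0,0,-0.0029],"d":[0.0013,0.0013,0.0867],"aperture":0.066},{"r":[0,0,-0.0029],"d":[0.0013,0.0013,0.1],"aperture":0.066},{"r":[0,0,-0.0029],"d":[0.0013,0.0013,0.1],"aperture":0.066},{"r":[0,0,-0.0029],"d":[0.0013,0.0013,0.1],"aperture":0.03},{"r":[0,0,-0.0029],"d":[0.0013,0.0013,0.1],"aperture":0.03},{"r":[0,0,-0.0029],"d":[0.0013,0.0013,0.1],"aperture":0.03},{"r":[0,0,-0.0029],"d":[0.0013,0.0013,0.1],"aperture":0.03},{"r":[0,0,-0.0029],"d":[0.0013,0.0013,0.1],"aperture":0.03}]' | python3 -m jog
python3 -c "
from h import *
go(.4275,.2955,.12,75.5)"
```

```text
time: 2.2
tool_pos: [0.4283, 0.298, 0.0268]
tcp_rot: [0.125, 0.992, 0.001, 0.001]
force: [-1.8, 0.5, 5.5]
opening: 0.0432
grasp_force: 61.9
row [ 0.0018  0.0017  0.0033 -0.     -0.0025 -0.0932] dist 0.093 rot 0.004
```

To row units: -0.09 m / 0.75 = -0.12, -0.05 m / 0.75 = -0.0667.

```bash
echo '[{"d":[0,0,-0.0667],"aperture":0.03},{"d":[0,0,-0.12],"aperture":0.03},{"d":[0,0,-0.12],"aperture":0.03}]' | python3 -m jog
python3 - <<'E'
from h import *
go(*clamp(-.2),.11,99.65)
from cell import viewer
s=viewer.snapshot("side"); P,C,uv=cloud(s); 
cv2.imwrite("pics/lift.png",cv2.convertScaleAbs(cv2.resize(s["frame"][100:200,130:230,::-1],(500,500),interpolation=cv2.INTER_CUBIC),alpha=1.4))
E
```

```text
time: 2.58
tool_pos: [0.4297, 0.2987, 0.1186]
tcp_rot: [0.125, 0.992, 0.002, 0.003]
force: [0.9, -0.4, -3.4]
opening: 0.0432
grasp_force: 62.5
row [ 0.0042  0.0069 -0.4183 -0.1118 -0.4815  0.0066] dist 0.494 rot 0.418
```

View pics/lift.png

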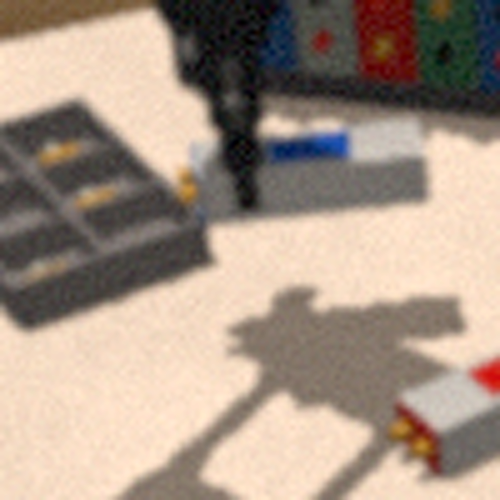

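The module is lifted level: fingertip at (247,205), plain end at (425,160). Next, carry it to the clamp mouth.

To row units: -0.481 m / 0.75 = -0.6413, -0.433 m / 0.75 = -0.5773, -0.418 rad / 1.0472 = -0.3992.

```bash
echo '[{"r":[0,0,-0.0382],"d":[-0.0147,-0.064,0],"aperture":0.03},{"r":[0,0,-0.0764],"d":[-0.0293,-0.128,0],"aperture":0.03},{"r":[0,0,-0.1146],"d":[-0.0453,-0.192,0],"aperture":0.03},{"r":[0,0,-0.1528],"d":[-0.06,-0.2573,0],"aperture":0.03},{"r":[0,0,-0.191],"d":[-0.0747,-0.3213,0],"aperture":0.03},{"r":[0,0,-0.2387],"d":[-0.0893,-0.3853,0],"aperture":0.03},{"r":[0,0,-0.2769],"d":[-0.104,-0.4493,0],"aperture":0.03},{"r":[0,0,-0.3151],"d":[-0.12,-0.5133,0.004],"aperture":0.03},{"r":[0,0,-0.3629],"d":[-0.1347,-0.5773,0.0067],"aperture":0.03},{"r":[0.0038,0.0067,-0.3992],"d":[-0.1493,-0.6413,0.0093],"aperture":0.03},{"r":[0.0038,0.0067,-0.3992],"d":[-0.1493,-0.6413,0.0093],"aperture":0.03},{"r":[0.0038,0.0067,-0.3992],"d":[-0.1493,-0.6413,0.0093],"aperture":0.03}]' | python3 -m jog
cat > look.py <<'E'
from h import *
from cell import viewer,ctrl
o=ctrl.get_obs(); tp=o["tool_pos"]; print("tcp",tp.round(4),"clamp xy",)
c,s_=np.cos(CY),np.sin(CY); M=np.array([[c,s_],[-s_,c]])
print(" tcp in clamp mm",(M@(tp[:2]-CL)*1000).round(1),"yaw_y",np.degrees(np.arctan2(*Ro.from_quat(o["tcp_rot"]).apply([0,1,0])[1::-1])).round(2),"F",o["force"].round(1))
zb=tp[2]-.026
for n in("top","side"):
    s=viewer.snapshot(n); np.savez(n+"1.npz",**s); P,C,uv=cloud(s); Q=(P[:,:2]-CL)@M.T; h=P[:,2]
    t=(M@(tp[:2]-CL))
    m=(np.abs(Q[:,1])<.05)&(Q[:,0]>t[0]+.02)&(Q[:,0]<t[0]+.13)&(np.abs(h-zb-.036)<.010)&(C.max(1)-C.min(1)<60)
    print(n,rect(np.c_[Q[m],h[m]]),"top z near/far",[np.median(h[m&(abs(Q[:,0]-t[0]-k)<.012)]).round(4) for k in(.04,.09)],m.sum())
    print("  side edges y:",[ (np.percentile(Q[m&(abs(Q[:,0]-t[0]-k)<.008),1],[2,98])*1000).round(1) for k in(.04,.06,.08,.1)],"x max",(np.percentile(Q[m,0],98)*1000).round(1))
E
python3 look.py
```

```text
time: 4.12
tool_pos: [0.4157, -0.1952, 0.1068]
tcp_rot: [-0.083, 0.996, 0.0, -0.005]
force: [-0.7, -0.4, -3.0]
opening: 0.043
grasp_force: 63.0
tcp [ 0.4157 -0.1952  0.1068] clamp xy
 tcp in clamp mm [-203.3    0.8] yaw_y 99.57 F [-0.7 -0.4 -3. ]
top (array([-121.4,   -0.2]), 44.0, 57.9, 88.62) top z near/far [np.float64(nan), np.float64(0.1139)] 285
  return _methods._mean(a, axis=axis, dtype=dtype,
  ret = ret.dtype.type(ret / rcount)
Traceback (most recent call last):
  File "look.py", line 12, in <module>
    print("  side edges y:",[ (np.percentile(Q[m&(abs(Q[:,0]-t[0]-k)<.008),1],[2,98])*1000).round(1) for k in(.04,.06,.08,.1)],"x max",(np.percentile(Q[m,0],98)*1000).round(1))
                               ~~~~~~~~~~~~~^^^^^^^^^^^^^^^^^^^^^^^^^^^^^^^^^^^^^^^^^
IndexError: index -1 is out of bounds for axis 0 with size 0
```

```bash
cat > look.py <<'E'
from h import *
from cell import viewer,ctrl
o=ctrl.get_obs(); tp=o["tool_pos"]
c,s_=np.cos(CY),np.sin(CY); M=np.array([[c,s_],[-s_,c]]); t=M@(tp[:2]-CL)
R=Ro.from_quat(o["tcp_rot"]); y=R.apply([0,1,0]); zt=M@R.apply([0,0,1])[:2]
print("tcp clamp mm",(t*1000).round(1),"z",tp[2].round(4),"yaw_y",np.degrees(np.arctan2(y[1],y[0])).round(2),"toolz tilt clampxy",zt.round(4),"F",np.r_[M@o["force"][:2],o["force"][2]].round(1))
for n in("top","side"):
    s=viewer.snapshot(n); P,C,uv=cloud(s); Q=(P[:,:2]-CL)@M.T; h=P[:,2]
    m=(np.abs(Q[:,1]-t[1])<.035)&(Q[:,0]>t[0]+.03)&(Q[:,0]<t[0]+.13)&(np.abs(h-tp[2]-.008)<.012)
    X=Q[m,0]-t[0]; A=np.c_[X,Q[m,1],np.ones(m.sum())]
    k=np.linalg.lstsq(A,h[m],rcond=None)[0]; print(n,m.sum(),"slope x,y",k[:2].round(4),"top z at tcp",k[2].round(4),"xmax",(np.percentile(Q[m,0],99)*1000).round(1))
    B=[(X[abs(X-a)<.005].mean(),np.percentile(Q[m,1][abs(X-a)<.005],[3,97]).mean()) for a in np.arange(.045,.106,.01) if (abs(X-a)<.005).sum()>15]
    if len(B)>2: B=np.array(B); print("  midline slope,y at tcp mm",np.polyfit(B[:,0],B[:,1]*1000,1).round(4)," (mm/m)",(B[:,1]*1000).round(1))
E
python3 look.py
```

```text
tcp clamp mm [-203.     1.2] z 0.1071 yaw_y 99.64 toolz tilt clampxy [-0.0101  0.0006] F [ 0.2 -0.1 -2.6]
top 287 slope x,y [-0.0201 -0.0438] top z at tcp 0.1164 xmax -92.6
  midline slope,y at tcp mm [-457.9042   46.6565]  (mm/m) [17.  12.5  7.5  1.2  0.1]
side 382 slope x,y [-0.002   0.1241] top z at tcp 0.1162 xmax -91.2
  midline slope,y at tcp mm [193.8472 -17.2726]  (mm/m) [-18.4  -0.2  -0.1   0.4   0.4  -0.1  -0.9]
```

```bash
python3 -c "
from h import *
go(*clamp(-.200,.0013),.049,99.75)"
```

```text
row [-0.0008 -0.0089 -0.0006 -0.0029  0.0002  0.0587] dist 0.059 rot 0.009
```

To row units: 0.0585 m / 0.75 = 0.078, 0.055 m / 0.75 = 0.0733, -0.009 rad / 1.0472 = -0.0086.

```bash
echo '[{"r":[-0.001,-0.0086,-0.001],"d":[-0.0013,0,0.0267],"aperture":0.03},{"r":[-0.001,-0.0086,-0.001],"d":[-0.004,0,0.0533],"aperture":0.03},{"r":[-0.001,-0.0086,-0.001],"d":[-0.004,0,0.0733],"aperture":0.03},{"r":[-0.001,-0.0086,-0.001],"d":[-0.004,0,0.078],"aperture":0.03},{"r":[-0.001,-0.0086,-0.001],"d":[-0.004,0,0.078],"aperture":0.03}]' | python3 -m jog; python3 look.py
```

```text
time: 4.9
tool_pos: [0.4199, -0.1954, 0.0499]
tcp_rot: [-0.085, 0.996, -0.001, 0.001]
force: [-0.0, 0.0, -2.0]
opening: 0.0431
grasp_force: 62.8
tcp clamp mm [-1.991e+02 -1.000e-01] z 0.0499 yaw_y 99.76 toolz tilt clampxy [ 0.0015 -0.0014] F [-0.  0. -2.]
top 286 slope x,y [-0.0092 -0.0493] top z at tcp 0.0591 xmax -88.6
  midline slope,y at tcp mm [-428.0325   41.3718]  (mm/m) [15.1  9.5  1.7 -0.9 -0.8]
side 389 slope x,y [0.0149 0.1382] top z at tcp 0.0586 xmax -87.8
  midline slope,y at tcp mm [51.7582 -6.3373]  (mm/m) [-7.2 -1.8 -1.1 -1.4 -1.6 -2.1 -1.9]
```

To row units: -0.05 m / 0.75 = -0.0667, -0.034 m / 0.75 = -0.0453.

```bash
echo '[{"d":[-0.0067,0.0013,0.0013],"aperture":0.03},{"d":[-0.024,0.0013,0.0027],"aperture":0.03},{"d":[-0.0453,0.0013,0.0027],"aperture":0.03},{"d":[-0.0667,0.0013,0.0027],"aperture":0.03},{"d":[-0.0667,0.0013,0.0027],"aperture":0.03}]' | python3 -m jog; python3 look.py
```

```text
time: 5.62
tool_pos: [0.471, -0.1867, 0.0479]
tcp_rot: [-0.085, 0.996, -0.001, 0.002]
force: [-0.8, 0.1, -2.6]
opening: 0.0431
grasp_force: 62.9
tcp clamp mm [-1.473e+02 -1.000e-01] z 0.0479 yaw_y 99.78 toolz tilt clampxy [ 0.0029 -0.0024] F [-0.8  0.2 -2.6]
top 124 slope x,y [0.0635 0.0069] top z at tcp 0.0498 xmax -19.2
  midline slope,y at tcp mm [-639.1582   70.6643]  (mm/m) [15.5 10.7  2.7]
side 352 slope x,y [0.0098 0.1157] top z at tcp 0.0562 xmax -17.9
  midline slope,y at tcp mm [-2.8131 -0.6869]  (mm/m) [-0.8 -0.6 -0.9 -1.6 -1.  -0.6]
```

To row units: -0.055 m / 0.75 = -0.0733, -0.048 m / 0.75 = -0.064, 0.003 rad / 1.0472 = 0.0029.

```bash
echo '[{"r":[0,0.0029,0],"d":[-0.0107,0.0007,0.0013],"aperture":0.03},{"r":[0,0.0029,0],"d":[-0.0267,0.0007,0.0013],"aperture":0.03},{"r":[0,0.0029,0],"d":[-0.0453,0.0007,0.0013],"aperture":0.03},{"r":[0,0.0029,0],"d":[-0.064,0.0007,0.0013],"aperture":0.03},{"r":[0,0.0029,0],"d":[-0.0733,0.0007,0.0013],"aperture":0.03},{"r":[0,0.0029,0],"d":[-0.0733,0.0007,0.0013],"aperture":0.03}]' | python3 -m jog; python3 look.py | head -1
```

```text
time: 6.48
tool_pos: [0.5242, -0.1767, 0.0469]
tcp_rot: [-0.085, 0.996, -0.001, -0.0]
force: [0.7, -0.8, -2.2]
opening: 0.0431
grasp_force: 63.1
tcp clamp mm [-93.1   0.8] z 0.0469 yaw_y 99.71 toolz tilt clampxy [-0.0002 -0.0018] F [ 0.5 -0.9 -2.2]
```

To row units: -0.006 m / 0.75 = -0.008, -0.003 m / 0.75 = -0.004.

```bash
echo '[{"d":[-0.004,0,0.0007],"aperture":0.03},{"d":[-0.008,0,0.0007],"aperture":0.03},{"d":[-0.008,0,0.0007],"aperture":0.03}]' | python3 -m jog; echo '[{"d":[-0.0013,0,0],"aperture":0.03},{"d":[-0.0013,0,0],"aperture":0.03}]' | python3 -m jog;echo '[{"d":[-0.0013,0,0],"aperture":0.03},{"d":[-0.0013,0,0],"aperture":0.03}]' | python3 -m jog; python3 look.py | head -1
```

```text
time: 6.95
tool_pos: [0.5276, -0.1758, 0.0468]
tcp_rot: [-0.085, 0.996, -0.001, -0.002]
force: [-4.9, -1.2, 6.7]
opening: 0.0433
grasp_force: 63.8
time: 7.2
tool_pos: [0.5281, -0.1757, 0.0468]
tcp_rot: [-0.085, 0.996, -0.001, -0.002]
force: [-6.3, -0.2, 5.5]
opening: 0.0431
grasp_force: 64.0
time: 7.45
tool_pos: [0.529, -0.1755, 0.0468]
tcp_rot: [-0.085, 0.996, -0.001, -0.002]
force: [-6.2, -2.3, 5.9]
opening: 0.0433
grasp_force: 64.0
tcp clamp mm [-88.2   1.2] z 0.0468 yaw_y 99.71 toolz tilt clampxy [-0.0047 -0.0008] F [-6.5 -1.2  5.9]
```

To row units: -0.001 m / 0.75 = -0.0013.

```bash
echo '[{"d":[0,0,-0.0013],"aperture":0.03},{"d":[0,0,-0.0013],"aperture":0.03}]' | python3 -m jog; echo '[{"d":[-0.0013,0,0],"aperture":0.03},{"d":[-0.0013,0,0],"aperture":0.03}]' | python3 -m jog;echo '[{"d":[-0.0013,0,0],"aperture":0.03},{"d":[-0.0013,0,0],"aperture":0.03}]' | python3 -m jog; python3 look.py
```

```text
time: 7.8
tool_pos: [0.5311, -0.1754, 0.0472]
tcp_rot: [-0.084, 0.996, -0.001, -0.0]
force: [-0.8, -0.3, -1.7]
opening: 0.0429
grasp_force: 63.0
time: 8.05
tool_pos: [0.5321, -0.1752, 0.0472]
tcp_rot: [-0.085, 0.996, -0.001, -0.001]
force: [-0.3, 1.0, -1.8]
opening: 0.043
grasp_force: 63.1
time: 8.3
tool_pos: [0.5324, -0.1751, 0.0472]
tcp_rot: [-0.085, 0.996, -0.001, -0.001]
force: [-2.2, -1.6, -0.4]
opening: 0.0431
grasp_force: 63.2
tcp clamp mm [-84.9   1. ] z 0.0472 yaw_y 99.71 toolz tilt clampxy [-0.0028 -0.0011] F [-2.4 -1.2 -0.4]
top 50 slope x,y [-0.1362 -0.0772] top z at tcp 0.0675 xmax 43.4
side 142 slope x,y [-0.0411  0.0847] top z at tcp 0.0591 xmax 44.2
```

Contact with the stop is starting at TCP -85, as expected. I'll push on in small steps.

To row units: -0.001 m / 0.75 = -0.0013.

```bash
for i in 1; do echo '[{"d":[-0.0013,0,0],"aperture":0.03},{"d":[-0.0013,0,0],"aperture":0.03}]' | python3 -m jog; done; echo '[{"d":[-0.0013,0,0],"aperture":0.03},{"d":[-0.0013,0,0],"aperture":0.03}]' | python3 -m jog; python3 look.py | head -1
```

```text
time: 8.65
tool_pos: [0.5324, -0.1751, 0.0472]
tcp_rot: [-0.085, 0.996, -0.001, -0.002]
force: [-5.0, -1.7, -1.2]
opening: 0.0432
grasp_force: 63.4
time: 8.9
tool_pos: [0.5324, -0.1751, 0.0471]
tcp_rot: [-0.085, 0.996, -0.001, -0.003]
force: [-8.1, -3.2, 1.2]
opening: 0.0432
grasp_force: 63.6
tcp clamp mm [-84.8   1. ] z 0.0471 yaw_y 99.73 toolz tilt clampxy [-0.0065 -0.0008] F [-8.5 -1.8  1.2]
```

To row units: -0.0008 m / 0.75 = -0.0011.

```bash
echo '[{"d":[-0.0011,0,0],"aperture":0.03},{"d":[-0.0011,0,0],"aperture":0.03},{"d":[-0.0011,0,0],"aperture":0.03},{"d":[-0.0011,0,0],"aperture":0.03}]' | python3 -m jog; echo '[{"d":[0.0033,0,0.0007],"aperture":0.03},{"d":[0.0033,0,0.0011],"aperture":0.03}]' | python3 -m jog;  echo '[{"aperture":0.066},{"aperture":0.066},{"aperture":0.066}]' | python3 -m jog;python3 look.py | head -1
```

```text
time: 9.5
tool_pos: [0.5324, -0.1751, 0.0471]
tcp_rot: [-0.085, 0.996, -0.001, -0.004]
force: [-8.4, -3.2, 1.5]
opening: 0.043
grasp_force: 63.8
time: 9.75
tool_pos: [0.5323, -0.1751, 0.0468]
tcp_rot: [-0.085, 0.996, -0.001, -0.001]
force: [-6.3, -1.6, 3.1]
opening: 0.0429
grasp_force: 63.7
time: 10.12
tool_pos: [0.534, -0.1751, 0.0468]
tcp_rot: [-0.085, 0.996, -0.001, 0.0]
force: [-0.3, 0.7, 0.0]
opening: 0.0661
grasp_force: 0.0
tcp clamp mm [-83.2   0.8] z 0.0468 yaw_y 99.7 toolz tilt clampxy [-0.0001 -0.0019] F [-0.1  0.7  0. ]
```

To row units: -0.17 m / 0.75 = -0.2267, -0.15 m / 0.75 = -0.2.

```bash
echo '[{"d":[0.0013,0,-0.04],"aperture":0.07},{"d":[0.0013,0,-0.12],"aperture":0.07},{"d":[0.0013,0,-0.2],"aperture":0.07},{"d":[0.0013,0,-0.2267],"aperture":0.07},{"d":[0.0013,0,-0.2267],"aperture":0.07}]' | python3 -m jog; python3 - <<'E'
from h import *
from cell import viewer,ctrl
q=ctrl.get_obs()["joint_positions"];print(q.round(3)); go(*clamp(0),.2,99.65)
s=viewer.snapshot("top"); t=viewer.snapshot("side")
for n,x in(("top",s),("side",t)): np.savez(n+"2.npz",**x)
f=lambda a:cv2.convertScaleAbs(cv2.resize(a[:,:,::-1],(400,500),interpolation=cv2.INTER_CUBIC),alpha=1.5)
cv2.imwrite("pics/seat.png",np.hstack([f(s["frame"][140:240,265:345]),f(t["frame"][185:285,250:330])]))
E
```

```text
time: 10.85
tool_pos: [0.5335, -0.1753, 0.2186]
tcp_rot: [-0.085, 0.996, -0.002, 0.001]
force: [-0.3, -0.3, -0.9]
opening: 0.0702
grasp_force: 0.0
[-4.400e-01  2.730e-01  1.590e+00 -2.000e-03  1.274e+00 -2.180e+00]
row [-0.004   0.0025  0.0009 -0.0837 -0.0006  0.0188] dist 0.086 rot 0.005
```

View pics/seat.png

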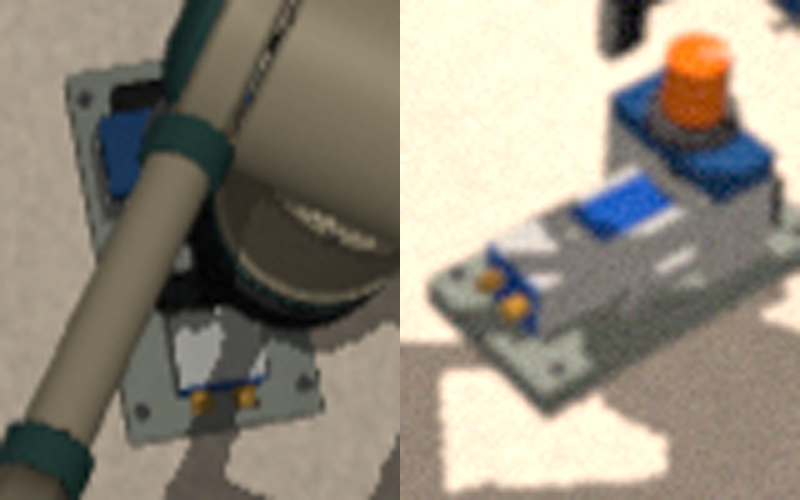

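The left half shows the arm hiding the knob, with the module's face and connectors at (220,395) centred on the bed. The right half shows the module under the bridge, square between the rails. j6 is -2.18, so there are about 4.8 rad of clockwise travel. Next, move over the knob.

To row units: -0.083 m / 0.75 = -0.1107, -0.06 m / 0.75 = -0.08, -0.004 rad / 1.0472 = -0.0038.

```bash
echo '[{"r":[-0.0038,0.0019,0],"d":[-0.04,0,0.0067],"aperture":0.07},{"r":[-0.0038,0.0019,0],"d":[-0.08,0,0.0133],"aperture":0.07},{"r":[-0.0038,0.0019,0],"d":[-0.1107,0,0.0253],"aperture":0.07},{"r":[-0.0038,0.0019,0],"d":[-0.1107,0,0.0253],"aperture":0.07},{"r":[-0.0038,0.0019,0],"d":[-0.1107,0,0.0253],"aperture":0.07}]' | python3 -m jog; python3 -c "
from h import *
go(.6158,-.162,.129,99.65)"
```

```text
time: 11.58
tool_pos: [0.6132, -0.1608, 0.1964]
tcp_rot: [-0.085, 0.996, 0.002, -0.003]
force: [-0.1, -0.2, 0.1]
opening: 0.0704
grasp_force: 0.0
row [ 0.0037 -0.0062  0.0009 -0.0028 -0.0018  0.0674] dist 0.067 rot 0.007
```

To row units: 0.067 m / 0.75 = 0.0893, 0.06 m / 0.75 = 0.08, -0.006 rad / 1.0472 = -0.0057.

```bash
echo '[{"r":[0.0038,-0.0057,0],"d":[-0.0027,-0.0027,0.0133],"aperture":0.07},{"r":[0.0038,-0.0057,0],"d":[-0.004,-0.0027,0.0533],"aperture":0.07},{"r":[0.0038,-0.0057,0],"d":[-0.004,-0.0027,0.08],"aperture":0.07},{"r":[0.0038,-0.0057,0],"d":[-0.004,-0.0027,0.0893],"aperture":0.07},{"r":[0.0038,-0.0057,0],"d":[-0.004,-0.0027,0.0893],"aperture":0.07}]' | python3 -m jog; python3 -c "
from h import *
from cell import ctrl,viewer
go(.6158,-.162,.129,99.65)
print(ctrl.get_obs()['torque'])
t=viewer.snapshot('side')
f=lambda a:cv2.convertScaleAbs(cv2.resize(a[:,:,::-1],(600,600),interpolation=cv2.INTER_CUBIC),alpha=1.5)
cv2.imwrite('pics/knob.png',f(t['frame'][150:250,260:360]))
"
```

```text
time: 12.2
tool_pos: [0.6169, -0.1625, 0.1304]
tcp_rot: [-0.084, 0.996, -0.001, 0.001]
force: [0.6, -0.9, -0.4]
opening: 0.07
grasp_force: 0.0
row [-0.0013  0.0021  0.0005  0.001   0.0007  0.0014] dist 0.002 rot 0.002
[ 0.00665415 -0.00578465 -0.00193108]
```

View pics/knob.png

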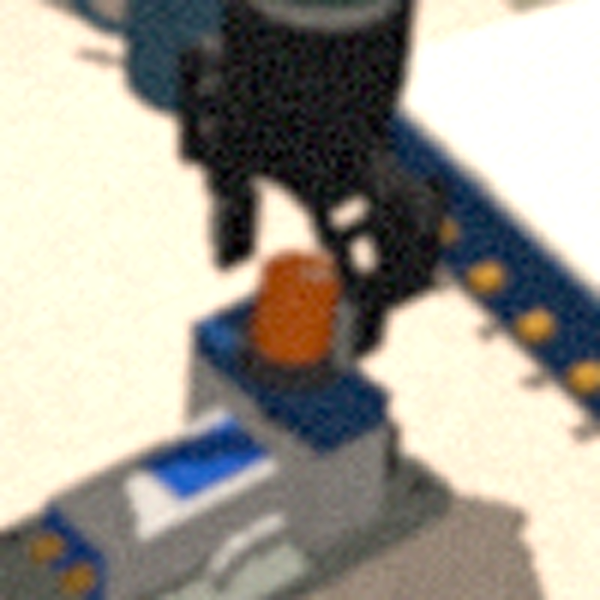

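The fingers at (235,260) and (365,350) straddle the knob at (297,305), with room above the bridge. Closing now.

To row units: 0.001 m / 0.75 = 0.0013.

```bash
cat > st.py <<'E'
from cell import ctrl
import numpy as np
o=ctrl.get_obs(); q=o["joint_positions"]; print("  t",round(o["time"],2),"yaw_cw",round(q[5]-q[0],3),"j6",q[5].round(3),"Tz",o["torque"].round(3),"F",o["force"].round(1),o["tool_pos"].round(4))
E
echo '[{"d":[0.0013,0,0],"aperture":0.02},{"d":[0.0013,0,0],"aperture":0.02},{"d":[0.0013,0,0],"aperture":0.02},{"d":[0.0013,0,0],"aperture":0.02},{"d":[0.0013,0,0],"aperture":0.02}]' | python3 -m jog; python3 st.py; echo '[{"r":[0,0,0.0955],"aperture":0.02},{"r":[0,0,0.0955],"aperture":0.02}]' | python3 -m jog >/dev/null; python3 st.py;  echo '[{"r":[0,0,0.0955],"aperture":0.02},{"r":[0,0,0.0955],"aperture":0.02}]' | python3 -m jog >/dev/null; python3 st.py;  echo '[{"r":[0,0,0.0955],"aperture":0.02},{"r":[0,0,0.0955],"aperture":0.02}]' | python3 -m jog >/dev/null; python3 st.py
```

```text
time: 12.88
tool_pos: [0.6166, -0.1626, 0.1315]
tcp_rot: [-0.085, 0.996, -0.001, 0.002]
force: [-0.8, 0.4, 5.4]
opening: 0.032
grasp_force: 59.4
  t 12.88 yaw_cw -1.74 j6 -2.107 Tz [ 0.059  0.214 -0.036] F [-0.8  0.4  5.4] [ 0.6166 -0.1626  0.1315]
  t 13.12 yaw_cw -1.64 j6 -2.007 Tz [0.167 0.218 0.008] F [-1.7  0.9  5.1] [ 0.6166 -0.1625  0.1315]
  t 13.38 yaw_cw -1.54 j6 -1.907 Tz [ 0.179  0.23  -0.02 ] F [-1.9  1.5  5.4] [ 0.6166 -0.1623  0.1315]
  t 13.62 yaw_cw -1.44 j6 -1.806 Tz [ 0.158  0.212 -0.007] F [-0.3  1.1  6.7] [ 0.6166 -0.1622  0.1315]
```

```bash
python3 -c "
from h import *
from cell import ctrl,viewer
t=viewer.snapshot('side');s=viewer.snapshot('top')
f=lambda a:cv2.convertScaleAbs(cv2.resize(a[:,:,::-1],(400,480),interpolation=cv2.INTER_CUBIC),alpha=2)
cv2.imwrite('pics/knob2.png',np.hstack([f(t['frame'][175:235,285:335]),f(s['frame'][140:200,275:325])]))
"
```

```text
(no output)
```

View pics/knob2.png

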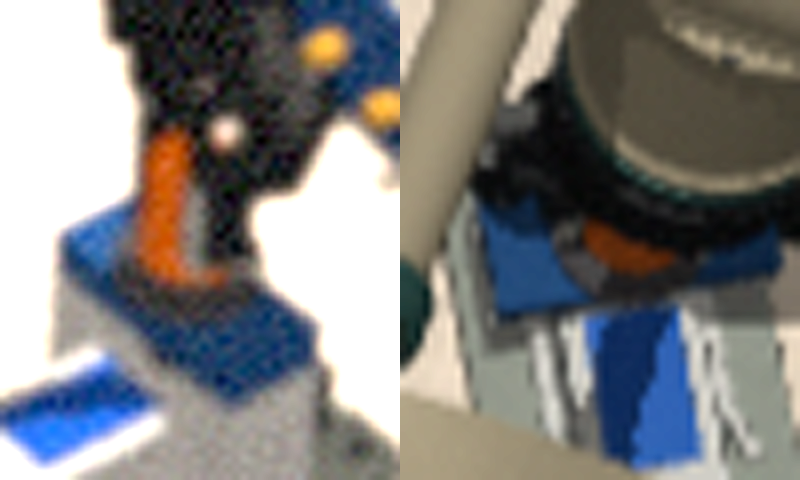

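The left half shows the jaws holding the knob at (165,210), tips just above the collar. The right half shows the module's label undisturbed. I'll keep turning in 0.1 rad steps and watch the torque.

To row units: 0.1 rad / 1.0472 = 0.0955.

```bash
sed -i 's/print("  t"/print("tau6",o["tau"][5].round(3),"open",o["opening"].round(4),"t"/' st.py
echo '[{"r":[0,0,0.0955],"aperture":0.02},{"r":[0,0,0.0955],"aperture":0.02}]' | python3 -m jog >/dev/null; python3 st.py; echo '[{"r":[0,0,0.0955],"aperture":0.02},{"r":[0,0,0.0955],"aperture":0.02}]' | python3 -m jog >/dev/null; python3 st.py;  echo '[{"r":[0,0,0.0955],"aperture":0.02},{"r":[0,0,0.0955],"aperture":0.02}]' | python3 -m jog >/dev/null; python3 st.py
```

```text
Traceback (most recent call last):
  File "st.py", line 3, in <module>
    o=ctrl.get_obs(); q=o["joint_positions"]; print("tau6",o["tau"][5].round(3),"open",o["opening"].round(4),"t",round(o["time"],2),"yaw_cw",round(q[5]-q[0],3),"j6",q[5].round(3),"Tz",o["torque"].round(3),"F",o["force"].round(1),o["tool_pos"].round(4))
                                                                                       ^^^^^^^^^^^^^^^^^^
AttributeError: 'float' object has no attribute 'round'
Traceback (most recent call last):
  File "st.py", line 3, in <module>
    o=ctrl.get_obs(); q=o["joint_positions"]; print("tau6",o["tau"][5].round(3),"open",o["opening"].round(4),"t",round(o["time"],2),"yaw_cw",round(q[5]-q[0],3),"j6",q[5].round(3),"Tz",o["torque"].round(3),"F",o["force"].round(1),o["tool_pos"].round(4))
                                                                                       ^^^^^^^^^^^^^^^^^^
AttributeError: 'float' object has no attribute 'round'
Traceback (most recent call last):
  File "st.py", line 3, in <module>
    o=ctrl.get_obs(); q=o["joint_positions"]; print("tau6",o["tau"][5].round(3),"open",o["opening"].round(4),"t",round(o["time"],2),"yaw_cw",round(q[5]-q[0],3),"j6",q[5].round(3),"Tz",o["torque"].round(3),"F",o["force"].round(1),o["tool_pos"].round(4))
                                                                                       ^^^^^^^^^^^^^^^^^^
AttributeError: 'float' object has no attribute 'round'
```

To row units: 0.1 rad / 1.0472 = 0.0955.

```bash
sed -i 's/o\["opening"\].round(4)/round(o["opening"],4)/' st.py; python3 st.py; echo '[{"r":[0,0,0.0955],"aperture":0.02},{"r":[0,0,0.0955],"aperture":0.02}]' | python3 -m jog >/dev/null; python3 st.py
```

```text
tau6 0.079 open 0.0324 t 14.47 yaw_cw -1.14 j6 -1.506 Tz [ 0.364  0.135 -0.038] F [-1.2  2.7  5.8] [ 0.6167 -0.1618  0.1315]
tau6 0.072 open 0.0325 t 14.72 yaw_cw -1.04 j6 -1.406 Tz [ 0.382  0.135 -0.061] F [-0.8  2.1  6.3] [ 0.6167 -0.1617  0.1315]
```

To row units: 0.1 rad / 1.0472 = 0.0955.

```bash
echo '[{"r":[0,0,0.0955],"aperture":0.02}]' | python3 -m jog >/dev/null; python3 st.py; echo '[{"r":[0,0,0.0955],"aperture":0.02}]' | python3 -m jog >/dev/null; python3 st.py; echo '[{"r":[0,0,0.0955],"aperture":0.02}]' | python3 -m jog >/dev/null; python3 st.py; python3 -c "
from h import *
from cell import ctrl,viewer
t=viewer.snapshot('side');s=np.load('side2.npz')
f=lambda a:cv2.convertScaleAbs(cv2.resize(a[:,:,::-1],(400,480),interpolation=cv2.INTER_CUBIC),alpha=2)
cv2.imwrite('pics/knob3.png',np.hstack([f(t['frame'][180:228,290:330]),f(s['frame'][180:228,290:330])]))
"
```

```text
tau6 -0.449 open 0.0324 t 14.85 yaw_cw -0.939 j6 -1.305 Tz [0.41  0.074 0.362] F [-1.   3.3  5.6] [ 0.6168 -0.1616  0.1315]
tau6 -0.317 open 0.0322 t 14.97 yaw_cw -0.839 j6 -1.205 Tz [0.49  0.128 0.365] F [-0.4  2.9  6.4] [ 0.6168 -0.1615  0.1315]
tau6 -0.315 open 0.0322 t 15.1 yaw_cw -0.739 j6 -1.105 Tz [0.49  0.096 0.304] F [0.1 3.8 6.4] [ 0.6169 -0.1615  0.1315]
```

View pics/knob3.png

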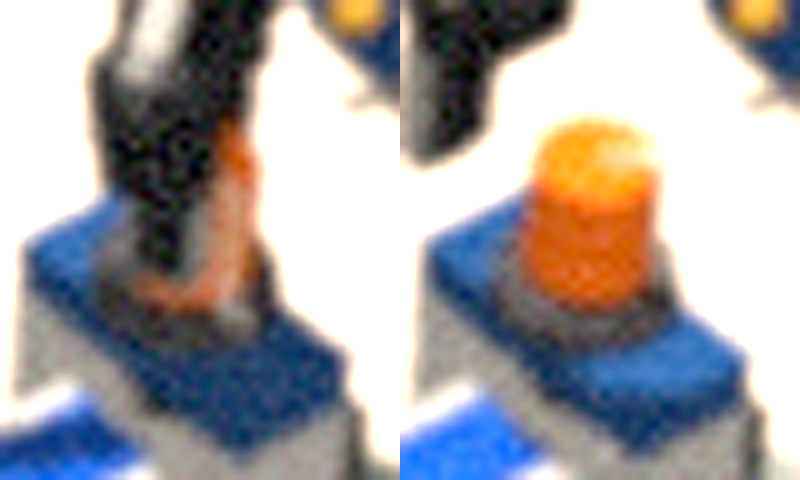

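The collar's white mark has come round to (235,320), in line with the knob's mark at (235,260). The knob and collar therefore turn together, with a moving torque of 0.30-0.36 N m, which is the free drag.

The rows are not in the units I measure in: shifts go in shares of 750 mm and turns go in shares of 60 degrees. I convert before sending: 0.1 rad / 1.0472 = 0.0955.

```bash
cat > s2.py <<'E'
from cell import ctrl
o=ctrl.get_obs(); q=o["joint_positions"]; print(f"t {o['time']:.2f} cw {q[5]-q[0]:.3f} j6 {q[5]:.2f} Tz {o['torque'][2]:.3f} tau6 {o['tau'][5]:.3f} Fz {o['force'][2]:.1f} grip {o['grasp_force']:.0f}")
E
for k in 1 2 3 4; do echo '[{"r":[0,0,0.0955],"aperture":0.02}]' | python3 -m jog >/dev/null; python3 s2.py; echo '[{"aperture":0.02}]' | python3 -m jog >/dev/null; python3 s2.py; done
```

```text
t 15.28 cw -0.639 j6 -1.01 Tz 0.320 tau6 -0.428 Fz 5.5 grip 59
t 15.40 cw -0.640 j6 -1.01 Tz -0.069 tau6 0.065 Fz 5.9 grip 59
t 15.53 cw -0.539 j6 -0.91 Tz 0.382 tau6 -0.448 Fz 5.9 grip 59
t 15.65 cw -0.540 j6 -0.91 Tz -0.059 tau6 0.058 Fz 6.0 grip 59
t 15.78 cw -0.439 j6 -0.81 Tz 0.355 tau6 -0.448 Fz 6.2 grip 59
t 15.90 cw -0.441 j6 -0.81 Tz -0.100 tau6 0.061 Fz 5.8 grip 59
t 16.02 cw -0.339 j6 -0.71 Tz 0.334 tau6 -0.430 Fz 5.4 grip 59
t 16.15 cw -0.341 j6 -0.71 Tz -0.035 tau6 0.075 Fz 5.4 grip 59
```

To row units: 0.1 rad / 1.0472 = 0.0955.

```bash
for k in 1 2 3 4; do echo '[{"r":[0,0,0.0955],"aperture":0.02}]' | python3 -m jog >/dev/null; python3 s2.py; echo '[{"aperture":0.02}]' | python3 -m jog >/dev/null; python3 s2.py; done
```

```text
t 16.27 cw -0.240 j6 -0.61 Tz 0.421 tau6 -0.385 Fz 4.8 grip 59
t 16.40 cw -0.241 j6 -0.61 Tz 0.073 tau6 0.141 Fz 4.6 grip 59
t 16.52 cw -0.140 j6 -0.51 Tz 0.487 tau6 -0.336 Fz 4.7 grip 59
t 16.65 cw -0.141 j6 -0.51 Tz 0.094 tau6 0.174 Fz 4.6 grip 59
t 16.77 cw -0.040 j6 -0.41 Tz 0.508 tau6 -0.306 Fz 4.8 grip 59
t 16.90 cw -0.042 j6 -0.41 Tz 0.080 tau6 0.196 Fz 5.3 grip 59
t 17.02 cw 0.060 j6 -0.31 Tz 0.283 tau6 -0.480 Fz 5.1 grip 59
t 17.15 cw 0.059 j6 -0.31 Tz -0.070 tau6 0.000 Fz 6.3 grip 59
```

To row units: 0.1 rad / 1.0472 = 0.0955.

```bash
for k in 1 2 3; do echo '[{"r":[0,0,0.0955],"aperture":0.02}]' | python3 -m jog >/dev/null; python3 s2.py; echo '[{"aperture":0.02}]' | python3 -m jog >/dev/null; python3 s2.py; done
```

```text
t 17.27 cw 0.161 j6 -0.21 Tz 0.041 tau6 -0.799 Fz 5.5 grip 59
t 17.40 cw 0.159 j6 -0.21 Tz -0.203 tau6 -0.051 Fz 3.8 grip 59
t 17.52 cw 0.261 j6 -0.10 Tz -0.032 tau6 -0.824 Fz 5.0 grip 59
t 17.65 cw 0.259 j6 -0.11 Tz -0.171 tau6 -0.055 Fz 4.4 grip 59
t 17.77 cw 0.360 j6 -0.01 Tz 0.339 tau6 -0.529 Fz 3.7 grip 59
t 17.90 cw 0.359 j6 -0.01 Tz -0.070 tau6 0.011 Fz 5.0 grip 59
```

The torque went over its peak at cw ≈ 0, fell to a trough at 0.16-0.26 (first click), and is climbing again. One more step for margin, then verify the slip after releasing.

To row units: 0.1 rad / 1.0472 = 0.0955.

```bash
echo '[{"r":[0,0,0.0955],"aperture":0.02},{"r":[0,0,0.0955],"aperture":0.02}]' | python3 -m jog >/dev/null; python3 s2.py; echo '[{"aperture":0.07},{"aperture":0.07},{"aperture":0.07},{"aperture":0.07}]' | python3 -m jog; echo '[{"d":[0,0,-0.04],"aperture":0.07},{"d":[0,0,-0.1067],"aperture":0.07},{"d":[0,0,-0.16],"aperture":0.07},{"d":[0,0,-0.16],"aperture":0.07}]' | python3 -m jog
```

```text
t 18.15 cw 0.458 j6 0.09 Tz 0.010 tau6 0.186 Fz 4.4 grip 59
time: 18.65
tool_pos: [0.616, -0.1627, 0.1302]
tcp_rot: [0.85, 0.527, 0.001, 0.001]
force: [0.7, -0.2, -1.1]
opening: 0.0702
grasp_force: 0.0
time: 19.15
tool_pos: [0.6178, -0.1632, 0.2547]
tcp_rot: [0.85, 0.527, 0.003, 0.004]
force: [-1.0, 0.7, 0.0]
opening: 0.0702
grasp_force: 0.0
```

To row units: -0.18 m / 0.75 = -0.24, 0.15 m / 0.75 = 0.2.

```bash
echo '[{"d":[0.008,-0.06,0],"aperture":0.07},{"d":[0.016,-0.12,0],"aperture":0.07},{"d":[0.024,-0.18,0],"aperture":0.07},{"d":[0.0533,-0.24,0],"aperture":0.07},{"d":[0.1333,-0.24,0],"aperture":0.07},{"d":[0.2,-0.24,0],"aperture":0.07},{"d":[0.2,-0.24,0],"aperture":0.07}]' | python3 -m jog; python3 -c "
from h import *
from cell import ctrl,viewer
s=viewer.snapshot('top');t=viewer.snapshot('side')
f=lambda a,w:cv2.convertScaleAbs(cv2.resize(a[:,:,::-1],(w,600),interpolation=cv2.INTER_CUBIC),alpha=1.5)
cv2.imwrite('pics/end.png',np.hstack([f(s['frame'][148:188,285:312],400),f(t['frame'][185:265,255:308+0],400)]))
"
```

```text
time: 20.02
tool_pos: [0.5215, 0.0546, 0.2486]
tcp_rot: [0.849, 0.529, 0.0, 0.0]
force: [-0.8, -0.4, -0.5]
opening: 0.0697
grasp_force: 0.0
```

View pics/end.png

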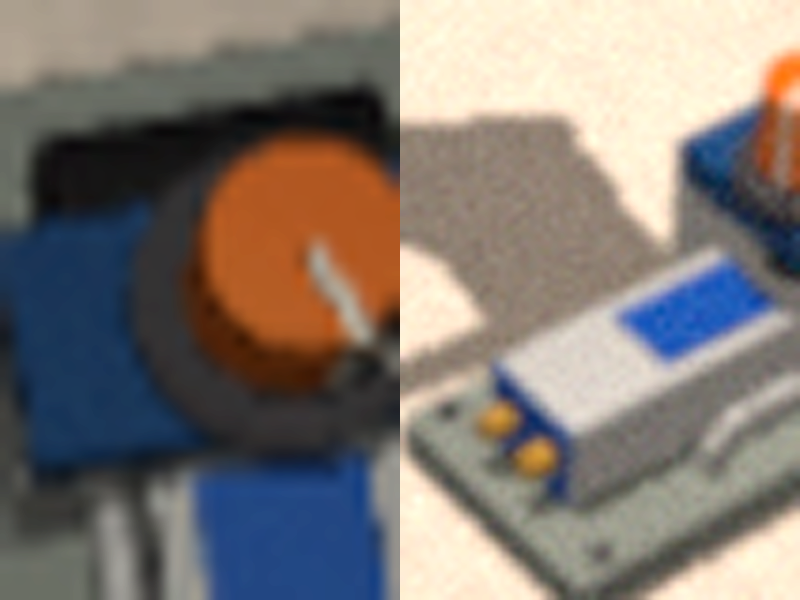

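Left: the knob mark runs from (312,240) to (370,345), about 122° clockwise from the start. Right: the module sits square and clamped. The collar mark is outside this crop, so I'll find it numerically on the collar's ring.

```bash
python3 - <<'E'
from h import *
from cell import viewer
def ring(s,z,rs,c0):
    a=np.radians(np.arange(-180,180,5)); best=[]
    for th in a:
        P=np.array([[c0[0]+r*np.cos(th),c0[1]+r*np.sin(th),z] for r in rs])
        uv=cv2.projectPoints(P,s["rvec"],s["tvec"],s["K"],None)[0][:,0].astype(np.float32)
        v=cv2.remap(s["frame"],uv[:,0][None],uv[:,1][None],cv2.INTER_LINEAR)[0].astype(float)
        best.append(v.min(1).mean())
    return np.degrees(a).round(),np.array(best)
for n in("top","side"):
    for nm,s in(("start",np.load(n+"0.npz")),("now",viewer.snapshot(n))):
        for what,z,rs in(("collar",.1005,(.020,.022,.024)),("knob",.139,(.008,.011,.014))):
            a,b=ring(s,z,rs,CL); i=np.argsort(-b)[:5]; print(n,nm,what,"med",np.median(b).round(),[(int(a[k]),int(b[k])) for k in i])
    P,C,uv=cloud(s); c,q=np.cos(CY),np.sin(CY); Q=(P[:,:2]-CL)@np.array([[c,q],[-q,c]]).T
    m=(abs(P[:,2]-.056)<.005)&(abs(Q[:,1])<.03)&(Q[:,0]<-.03)&(Q[:,0]>-.15); print(n,"module top z",np.median(P[m,2]).round(4),"front x",np.percentile(Q[m,0],1).round(4),"y",np.percentile(Q[m,1],[2,98]).round(4))
E
```

```text
top start collar med 26.0 [(-25, 71), (-30, 69), (-35, 38), (-20, 36), (75, 28)]
top start knob med 20.0 [(-30, 76), (-25, 72), (-35, 63), (-20, 55), (-40, 46)]
top now collar med 30.0 [(-115, 65), (-120, 61), (-110, 46), (-125, 35), (-150, 34)]
top now knob med 23.0 [(-145, 93), (-150, 83), (-140, 80), (-135, 62), (-155, 61)]
top module top z 0.0558 front x -0.1147 y [-0.0194  0.0229]
side start collar med 36.0 [(-20, 71), (-15, 70), (-25, 68), (-10, 68), (-30, 62)]
side start knob med 29.0 [(-10, 80), (-15, 78), (-5, 78), (-20, 75), (0, 74)]
side now collar med 40.0 [(-120, 60), (-115, 58), (-20, 56), (-25, 55), (-15, 54)]
side now knob med 32.0 [(-155, 92), (-150, 91), (-160, 88), (-145, 85), (-165, 81)]
side module top z 0.0574 front x -0.1152 y [-0.0199  0.0233]
```

The marks now stand about 30° apart, having been about 37° apart while the knob was held. That is exactly one click. The module's front face is at clamp x = -115 mm (expected -114), so it is still home.

```bash
python3 -c "
from cell import ctrl
print(ctrl.sign_off())"
```

```text
the job is handed in; nothing more can be done
None
```

The blue module is home against the back stop and clamped, with the knob tightened to one clutch click. I handed the job in at about 20 s with the arm clear of the bench; the hand-in gave no verdict.

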